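# Dock the red reference plate and expose it with the two-stage release key

### The arm

A 6-joint arm with a two-finger parallel gripper is mounted at the origin on the work surface. World frame = base frame: x ahead of the robot, y to its left, z up, the work surface at z = 0. Lengths are in m, angles in rad, forces in N, time in s.
With the tool pointing down it reaches from about 0.425 to 0.95 m from the base axis. Payload 3.5 kg.
Tool frame: the origin (TCP) lies at the very end of the fingers, on their centre line; the grasp point (between the pads) lies 19 mm behind it (ctrl.grip_depth is the distance from the TCP to the grasp point, in m); z points along the fingers, y is the direction in which the jaws open and shut (so a half turn about z gives the same grasp; the last joint's range is limited). The gripper opens to 85 mm and grips with 20 to 120 N. Pads are 22 mm wide; open, the fingers measure 114 mm over their backs; the gripper's body (76 mm by 85 mm) begins 54 mm behind the grasp point. The pads swing forward as they close: fully open they stand 13 mm farther back than shut.
Start: joints at [-0.15, 0.286, 1.577, -0, 1.279, -0.15], TCP at [0.675, 0, 0.21] pointing down, gripper open.
Joint ranges: [-2.77, 2.77], [-0.9, 2.22], [0.21, 2.48], [-1.53, 4.67], [0.24, 2.81], [-2.84, 2.84]. Speed limits (rad/s): [2.79, 2.79, 3.14, 3.14, 3.14, 3.14].

### API

Orientations are given as a rotation vector (axis times angle).
In Python, from workcell import ctrl gives the robot as it stands.
- The arm moves only by the shell command python3 -m crank 'ROWS' [FORCE]. ROWS is JSON, a list of rows, each an object with "jaw": the opening, from 0 (shut) to 1 (fully open); "translation": the shift along the world's x, y, z in m, a list of three; "turn": the turn about the world's z in rad. A call has 1 to 12 rows; each row is the pose to reach, as a shift and turn from the pose commanded when the call began; what a row does not reach only later rows make up. A row lasts 1/12 s, in which the tool goes at most 41.7 mm and 7.16 degrees, less where a joint would pass 70% of its speed; a pose out of reach is approached as far as the arm can. A call with a gripper value outside its range is refused whole. The fingers move at their own pace and stop on an object; FORCE is the grip in N (left out, the last holds). Time passes only in rows, so rows that repeat a pose let the fingers close. It gives the time, the measured TCP pose, the force and the opening at its end, in the units of the state.
- ctrl.read_state(): the state, without advancing time (a new reading comes with each control period).
- ctrl.grab_frame(name): name is "scene" or "side" or "wrist"; returns a dict with "image" (420x560x3 uint8, red, green, blue), "vfov" (degrees; the focal length in pixels is half the picture's height over the tangent of half this angle, whatever the lens; pixels are square), "cx", "cy" (the principal point, pixels), "R" (3x3) and "t" (3): a world point X has camera coordinates R X + t. Camera axes: x right, y down, z forward; pixel columns grow to the right and rows downward; lengths in m; the calibration is good to about 2 mm. A picture is of the moment at which its call begins. There is no depth.
- ctrl.finish_job(): hands the job in, once; it reports no verdict.
Trained networks look in a picture, given as the dict that the camera call returned (one of the last four; its "shot" number tells which), for a name from the list of things; names that differ only in an ending like _2 or _b are one class to them, and where a whole thing is asked for, a point or a joint stands for the part that bears it (a point fixed in the world has none). Each returns a list of dicts, best first, with "p" (0 to 1); they miss things now and then, are a little off and sometimes report something else, mostly with a low value. They report only what shows in the picture. A call takes as long as a camera call. They do not tell look-alikes from the thing itself.
- ctrl.search_frame(thing, picture): "pixel" ([column, row] in pixels, amid what is visible of it).
- ctrl.outline_of(thing, picture): "pixels" (420x560 bool, what is visible of it) and "pixel" ([column, row] in pixels, amid what is visible of it).
- ctrl.landmark_of(thing, picture): "pixel" ([column, row] in pixels: a listed point, or the origin of a listed thing).
The state is a dict: "time": time; "qpos": joint angles; "qd": joint speeds; "joint_efforts": joint torques, N m; "ee_pos": TCP position; "eef_rot": TCP orientation; "wrist_force": force on the tool from outside, world axes, zero at the start; "torque": the same for the moment, N m; "finger_gap": finger opening in m.
Only numpy, scipy, OpenCV 4.12 (cv2) and the standard library are available. Lean on these libraries where they do the work, as an engineer would, in place of code of your own. Each camera call takes 0.05 s, during which the arm holds its last target.

### The job

Slide the reference plate with the red discs along the imager's deck, without lifting it off, into the bay between the rails until it is fully home against the stop. Then half-press the orange key of the dark release pod to its first click and hold it there for at least a second so that the imager focuses, and only then press it all the way down, where it latches, and let go. Leave the blue lamp key and everything else on the bench alone.

Things in the scene. Friction and masses are not known exactly. Their poses are not given: they have to be found in the camera images.
- red_plate_center (a point): Centre (half-way up) of the loose white reference plate with six red glass discs: 90 mm long (its x), 60 mm wide (its y), 20 mm tall, corners rounded to 6 mm, about 0.16 kg. It starts flat on the open front part of the imager's deck, roughly in line with the bay and up to about 15 degrees askew; either end may lead.
- bay_home (a point): Point on the fixed imager where the red plate's centre is when fully home: 10 mm above the deck, midway between the rails. x points along the bay from the open deck to the stop (away from the robot), y left, z up. The stop, the front face of the dark housing, is 45 mm beyond this point; the housing is 150 mm wide, 90 mm deep, its top 40 mm above the deck.
- imager: The imager (place and yaw vary); axes as bay_home, origin on the bench 35 mm before bay_home. Its deck is a light grey slab 15 mm high, 150 mm wide, from 205 mm before the origin. A pale blue reading window lies flush in the deck between the rails.
- rail_mouth (a point): Deck-level point midway between the slick aluminium rails where the straight rails begin, 15 mm before bay_home. Rails: 14 mm high, 64 mm apart, from here to the stop; before here they flare outwards over 33 mm to about 95 mm apart. The home plate's last 30 mm stick out of the straight rails.
- key_top (a point): Centre of the top face of the orange two-stage key (28 mm diameter) on the dark grey release pod (90 x 70 x 38 mm, fixed; place and yaw vary, and it may have changed places with the lamp pod). Pressed straight down. Unpressed, the top is 59 mm above the bench, 11 mm above a black collar (38 mm diameter) that itself stands 10 mm above the pod.
- first_stage (a joint): First stage of the release key, m: 0 free, 0.005 at the first click (and while fully pressed). The orange key sinks 5 mm into the collar on a soft spring (1.5 N at first, 3 N at the click) and springs back when let go. Between 3 and 10 N it rests at its first click.
- second_stage (a joint): Second stage of the release key, m: 0 as found, 0.006 fully down. At about 10 N key and black collar yield together, sink another 6 mm and stay where they are pressed to (latched, cannot be raised). Pressed before the plate is home or before the half-press was held, the job is spoilt.
- lamp_key_top (a point): Centre of the top face of the blue single-stage lamp key (28 mm diameter, 58 mm above the bench) on a light grey pod of the same size as the release pod; not to be pressed.
- lamp_key (a joint): Travel of the blue lamp key, m: 0 free, 0.005 pressed.
- green_plate_center (a point): Centre of a loose plate like the red one but with green discs, lying on the bench left of the imager; leave alone.
- beaker: Empty glass beaker, 80 mm diameter, 95 mm tall, loose, left of the imager; origin under its centre. Leave alone.
- amber_bottle: Amber bottle, 64 mm diameter, 140 mm tall, loose, on the left; origin under its centre. Leave alone.
- dish: Lidded clear flat dish, 60 mm diameter, 15 mm tall, loose, between the imager and the pods towards the back; origin under its centre. Leave alone.
- marker: White and blue marker pen, 100 x 14 x 14 mm along its x, loose, behind the pods; origin under its middle. Leave alone.
Things that resemble listed ones, but are neither listed nor needed, are in the scene too. What is shaped like the part that bears key_top but green or pink is not meant.

How it is judged:
By the outcome, as a careful person would: the job done as asked, in the order asked, and still so for the second after the job is handed in, with the robot touching nothing.
It also fails if it takes over 58 s, if anything falls off the work surface, if the arm or the gripper's body presses on something with over 40 N, if the wrist force passes 120 N, or if a joint passes its speed limit or range.

## Working session

There is one attempt and no reset: what is moved stays moved. The work goes in short steps, Python scripts to look and compute and a shell command to move; the robot and the scene stay as the last step left them, time stands still between calls to the robot, and variables do not carry over. Pictures are saved under pics/ and viewed, and the job is handed in when it is done.

```bash
mkdir -p pics; ls; python3 - <<'E'
from workcell import ctrl
import cv2
print(ctrl.read_state())
for n in ["scene","side","wrist"]:
    f=ctrl.grab_frame(n); cv2.imwrite(f"pics/{n}0.png",f["image"][:,:,::-1])
    print(n,f["vfov"],f["cx"],f["cy"],f["R"],f["t"])
    for th in ["red_plate_center","key_top","lamp_key_top","bay_home","rail_mouth","imager","dish","marker"]:
        try: print(th,[(r["pixel"],round(r["p"],2)) for r in ctrl.landmark_of(th,f)][:4])
        except Exception as e: print(th,e)
E
```

```text
pics
{'time': 0.0, 'qpos': array([-1.50018842e-01,  2.87151319e-01,  1.57818981e+00, -2.21192732e-06,
        1.27859794e+00, -1.50003965e-01]), 'qd': array([ 0.00218716, -0.00024525, -0.0010509 ,  0.00147112, -0.00059004,
       -0.00072599]), 'joint_efforts': array([-1.79628755e-04, -4.05981302e+01, -2.92628127e+01, -1.54224781e-04,
        5.81841552e-03,  3.74769741e-06]), 'ee_pos': array([6.74288259e-01, 1.23877571e-04, 2.08449872e-01]), 'eef_rot': array([-2.22012226e+00, -2.22009065e+00,  2.18879884e-03]), 'wrist_force': array([ 0.00057404, -0.43134643,  0.45034512]), 'torque': array([0.03124453, 0.00323396, 0.00156972]), 'finger_gap': 0.0854644249231751}
scene 51.98893340962072 284.2889591195327 211.25663218619258 [[-0.69180914  0.72185813  0.01791496]
 [ 0.45508207  0.45513249 -0.76534615]
 [-0.56062502 -0.52132068 -0.64336951]] [ 0.34888498 -0.2051672   1.38237047]
red_plate_center [([275.4, 231.1], 0.7)]
key_top [([279.4, 142.0], 0.59), ([314.6, 171.5], 0.57), ([230.9, 137.5], 0.51), ([172.7, 163.4], 0.5)]
lamp_key_top [([208.5, 189.8], 0.64)]
bay_home [([243.7, 266.4], 0.9
[... 586 characters left out ...]
top [([270.4, 173.7], 0.46)]
bay_home []
rail_mouth [([224.3, 221.3], 0.93)]
imager [([229.0, 230.4], 0.72)]
dish [([212.1, 190.0], 0.76)]
marker [([244.6, 163.7], 0.7)]
wrist 59.27329707573234 275.33717791942144 215.86469023223054 [[ 9.99999353e-01 -1.27590728e-04 -1.13030478e-03]
 [ 2.07700491e-04 -9.56501427e-01  2.91727573e-01]
 [-1.11835986e-03 -2.91727619e-01 -9.56500782e-01]] [-0.67453182 -0.0384867   0.38020467]
red_plate_center [([158.3, 151.6], 0.92)]
key_top [([63.2, 356.5], 0.65), ([298.1, 112.2], 0.4)]
lamp_key_top [([199.2, 364.7], 0.78)]
bay_home [([299.6, 113.3], 0.87)]
rail_mouth [([283.7, 117.2], 0.75)]
imager [([262.2, 122.5], 0.66)]
dish [([387.7, 272.2], 0.74)]
marker []
```

View pics/scene0.png

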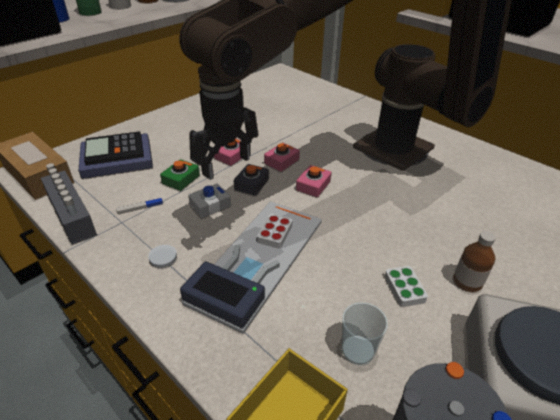

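View pics/side0.png

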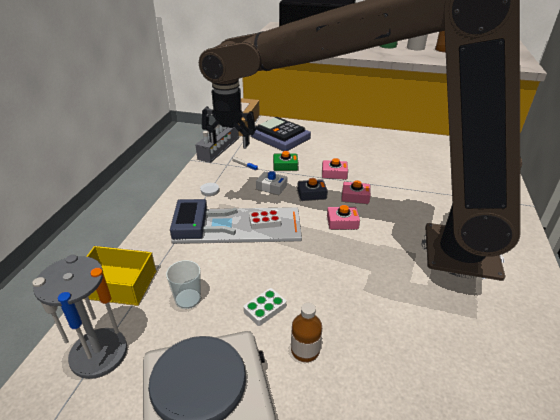

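View pics/wrist0.png

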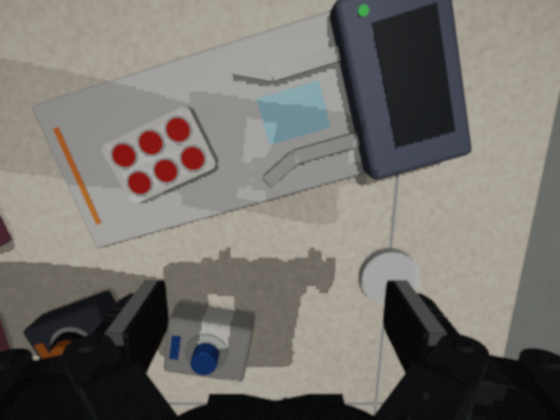

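The scene picture shows the red plate at (275,230) and the imager housing at (222,292). The key look-alikes are green (180,168), pink (232,148), pink (283,150), pink (315,175) and the dark pod (252,174). In side, the dark pod is at (313,187), and in wrist it is partly visible at (65,345). The blue lamp pod is at (209,195). I choose the dark pod, and check it in a crop together with measurements.

```bash
cat > h.py <<'E'
import numpy as np, cv2
from workcell import ctrl
def foc(f): return f["image"].shape[0]/2/np.tan(np.radians(f["vfov"])/2)
def ray(f,p):
    F=foc(f); d=np.array([(p[0]-f["cx"])/F,(p[1]-f["cy"])/F,1.]); R=np.array(f["R"])
    return -R.T@np.array(f["t"]), R.T@d
def onz(f,p,z):
    o,d=ray(f,p); return o+d*(z-o[2])/d[2]
def proj(f,X):
    c=np.array(f["R"])@np.array(X)+f["t"]; F=foc(f); return np.array([f["cx"]+F*c[0]/c[2],f["cy"]+F*c[1]/c[2]])
def tri(fs,ps):
    A=np.zeros((3,3));b=np.zeros(3)
    for f,p in zip(fs,ps):
        o,d=ray(f,p); d/=np.linalg.norm(d); M=np.eye(3)-np.outer(d,d); A+=M;b+=M@o
    return np.linalg.solve(A,b)
def blobs(mask,amin=30):
    n,l,s,c=cv2.connectedComponentsWithStats(mask.astype(np.uint8)); return [(c[i],s[i,4]) for i in range(1,n) if s[i,4]>=amin]
def reds(f):
    h=cv2.cvtColor(f["image"],cv2.COLOR_RGB2HSV).astype(int)
    m=((h[...,0]<5)|(h[...,0]>172))&(h[...,1]>160)&(h[...,2]>50); return blobs(m)
E
python3 - <<'E'
from h import *
S={n:ctrl.grab_frame(n) for n in ["scene","side","wrist"]}
np.save("s.npy",S,allow_pickle=True)
f=S["wrist"]
for c,a in reds(f): print("red",c.round(1),a,onz(f,c,.035).round(4))
# orange line, blue window, housing corner pixel
img=f["image"]
cv2.imwrite("pics/w1.png",cv2.resize(img[0:260,20:480,::-1],(800,452),interpolation=cv2.INTER_CUBIC))
a=cv2.resize(S["scene"]["image"][130:220,150:340],(760,360),interpolation=cv2.INTER_CUBIC)
cv2.imwrite("pics/sc1.png",a[:,:,::-1])
a=cv2.resize(S["side"]["image"][140:235,240:390],(760,481),interpolation=cv2.INTER_CUBIC)
cv2.imwrite("pics/si1.png",a[:,:,::-1])
for n in ["scene","side"]:
  for r in ctrl.outline_of("key_top",S[n]): 
    m=r["pixels"]; 
    print(n,r["pixel"],r["p"],m.sum(),S[n]["image"][m].mean(0).round())
E
```

```text
red [177.6 129.3] 383 [0.5869 0.0517 0.035 ]
red [150.3 142.3] 372 [0.5613 0.0402 0.035 ]
red [123.4 155. ] 361 [0.5356 0.0287 0.035 ]
red [192.1 158. ] 354 [0.5983 0.0261 0.035 ]
red [165.3 170.4] 341 [0.5727 0.0146 0.035 ]
red [139.  182.5] 330 [0.547  0.0031 0.035 ]
scene [282.3, 144.0] 0.53 38 [111.  56.  29.]
scene [360.5, 328.8] 0.19 2341 [118. 122. 120.]
side [282.8, 152.8] 0.62 36 [187.  91.   6.]
side [357.2, 185.5] 0.61 47 [155.  79.  19.]
side [309.9, 182.6] 0.55 32 [132.  64.  10.]
side [342.6, 208.8] 0.46 58 [196.  97.   7.]
```

View pics/w1.png

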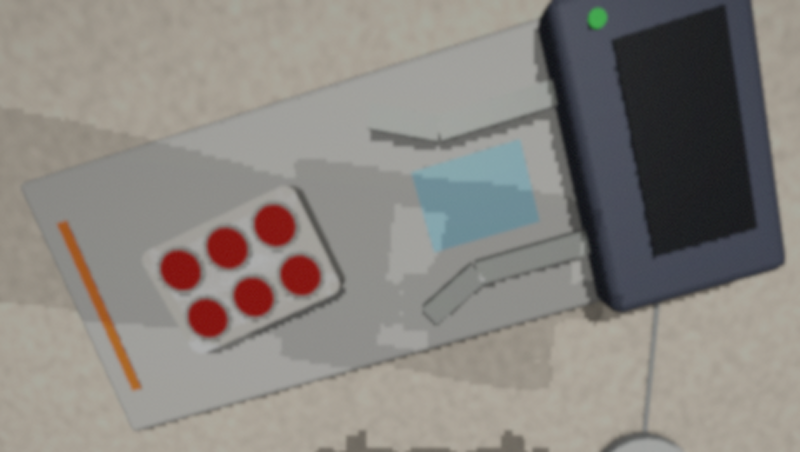

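View pics/sc1.png

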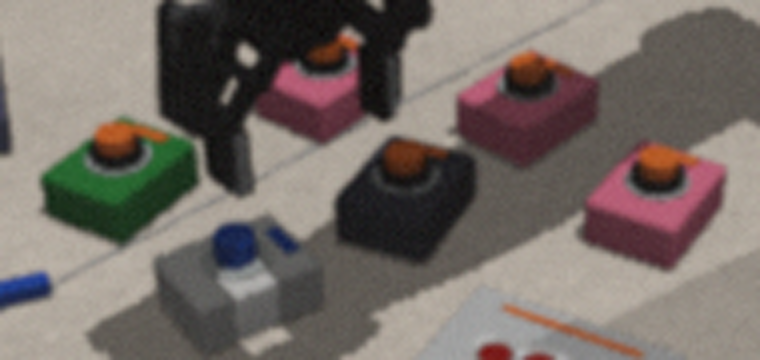

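View pics/si1.png

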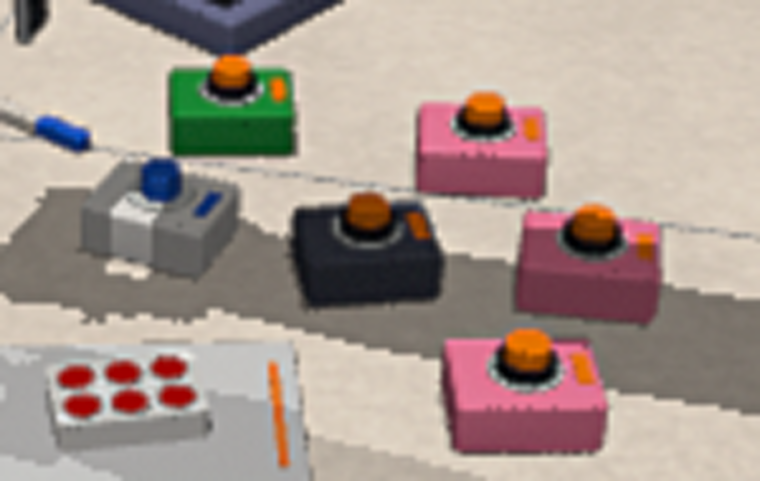

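```bash
python3 - <<'E'
from h import *
from scipy.optimize import least_squares
S=np.load("s.npy",allow_pickle=True).item(); f=S["wrist"]
cv=lambda x,y:np.array([x/1.7391+20-.2,y/1.7385-.2])
fr=onz(f,cv(136,430),.015); fl=onz(f,cv(22,185),.015)
print(fr,fl,np.linalg.norm(fr-fl))
d=fl-fr; print("front-edge yaw",np.degrees(np.arctan2(-d[0],d[1])))
a=onz(f,cv(540,22),.015); print("left edge yaw",np.degrees(np.arctan2(*(a-fl)[1::-1])))
b=onz(f,cv(400,358),.015); print("right edge yaw",np.degrees(np.arctan2(*(b-fr)[1::-1])))
# pose fit: local pts->pix
pts=[([-.205,-.075,.015],cv(136,430)),([-.205,.075,.015],cv(22,185))]
edge=[(.075,cv(540,22)),(.075,cv(300,96)),(-.075,cv(400,358)),(-.075,cv(560,315))]
def T(p,X): 
    c,s=np.cos(p[2]),np.sin(p[2]); return np.array([p[0]+c*X[0]-s*X[1],p[1]+s*X[0]+c*X[1],X[2]])
def res(p):
    r=[]
    for X,q in pts:
        w=onz(f,q,X[2]); r+=list((w-T(p,X))[:2])
    for y,q in edge:
        w=onz(f,q,.015); dx=w[:2]-p[:2]; r.append(-np.sin(p[2])*dx[0]+np.cos(p[2])*dx[1]-y)
    return np.array(r)
s=least_squares(res,[.7,.07,.25]); p=s.x; print("imager",p,np.degrees(p[2]),(s.fun*1000).round(1))
bh=T(p,[.035,0,.025]);print("bay_home",bh, "rail mouth",T(p,[.02,0,.015]))
for n in S:
  for th in ["bay_home","rail_mouth","imager"]:
    r=ctrl.landmark_of(th,S[n]) if 0 else None
L=[]
rc=[c for c,a in reds(f)]; W=np.array([onz(f,c,.035) for c in rc]); pc=W.mean(0)
c,s_=np.cos(p[2]),np.sin(p[2])
d=pc[:2]-p[:2]; print("plate local",c*d[0]+s_*d[1],-s_*d[0]+c*d[1])
uv=W-pc; e=np.linalg.eigh(uv[:,:2].T@uv[:,:2])[1][:,1]; print("plate yaw",np.degrees(np.arctan(e[1]/e[0])),pc)
# overlay
im=f["image"].copy()
def pl(P,col):
    q=np.array([proj(f,T(p,X)) for X in P]).round().astype(int); cv2.polylines(im,[q],False,col,1)
pl([[.08,-.075,.015],[-.205,-.075,.015],[-.205,.075,.015],[.08,.075,.015]],(255,0,0))
for sg in (1,-1): pl([[-.013,sg*.0475,.029],[.02,sg*.032,.029],[.08,sg*.032,.029]],(255,255,0))
pl([[.08,-.075,.055],[.08,.075,.055]],(0,255,0))
pl([[.17,-.075,.055],[.17,.075,.055]],(0,255,0))
pl([[-.01,.03,.015],[.08,.03,.015],[.08,-.03,.015],[-.01,-.03,.015],[-.01,.03,.015]],(255,0,255))
cv2.imwrite("pics/ov.png",cv2.resize(im[:260,20:480,::-1],(800,452)))
# key
for n,crop,sc in [("scene",(405,155),None)]: pass
fs=[S["scene"],S["side"]]
ps=[(150+403/4-.4,130+148/4-.4),(240+370/(760/150)-.4,140+203/(481/95)-.4)]
print("px",ps); k=tri(fs,ps); print("key top",k,[proj(g,k)-q for g,q in zip(fs,ps)],[onz(g,q,.059) for g,q in zip(fs,ps)])
ps=[(150+237/4-.4,130+237/4-.4),(240+162/(760/150)-.4,140+170/(481/95)-.4)]
k=tri(fs,ps); print("lamp",k)
E
```

```text
[ 0.48925845 -0.06970825  0.015     ] [0.44785525 0.07143505 0.015     ] 0.14709063509617354
front-edge yaw 16.348611226554784
left edge yaw 15.901919594751625
right edge yaw 15.717273394294487
imager [0.66577442 0.05681186 0.27664386] 15.850525392024577 [ 0.2  1.6 -0.2 -1.5 -1.2 -0.6  1.1  0.5]
bay_home [0.69944364 0.06637137 0.025     ] rail mouth [0.68501397 0.06227444 0.015     ]
plate local -0.10308188600715684 -0.0012987336395031066
plate yaw 24.15375829476375 [0.56696669 0.02740789 0.035     ]
px [(250.35, 166.6), (312.6263157894737, 179.6935550935551)]
key top [ 0.45925469 -0.1723551   0.05912462] [array([0.19865852, 0.7872838 ]), array([ 0.23303241, -0.63344827])] [array([ 0.45692782, -0.175674  ,  0.059     ]), array([ 0.45934732, -0.16855558,  0.059     ])]
lamp [ 0.60001313 -0.17670393  0.05795075]
```

View pics/ov.png

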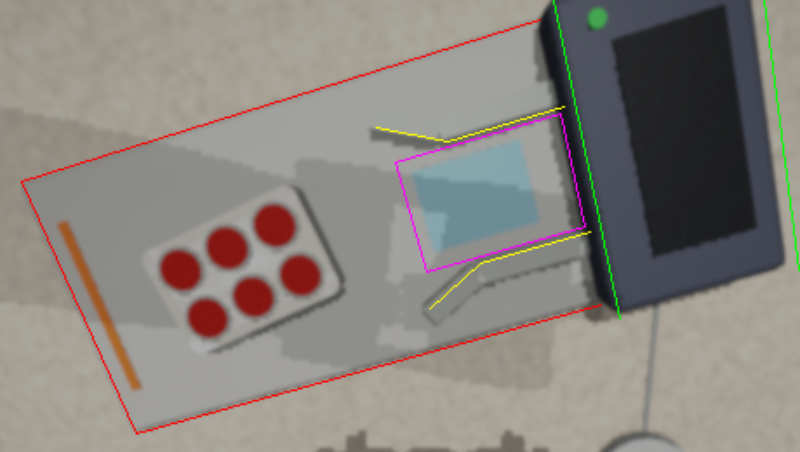

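The overlay matches the deck and rails: the imager is at about (0.666, 0.057) with yaw 15.9°, and the plate at (0.567, 0.027) with yaw 24.2°. The crops confirm the dark pod, with its orange key at about (0.459, -0.172, 0.059). I now go above the rear part of the plate.

```bash
python3 -m crank '[{"jaw":1,"translation":[-0.03,0.004,-0.01],"turn":-0.115},{"jaw":1,"translation":[-0.06,0.008,-0.03],"turn":-0.23},{"jaw":1,"translation":[-0.09,0.012,-0.05],"turn":-0.345},{"jaw":1,"translation":[-0.11,0.014,-0.07],"turn":-0.46},{"jaw":1,"translation":[-0.1335,0.016,-0.09],"turn":-0.575},{"jaw":1,"translation":[-0.1335,0.016,-0.09],"turn":-0.69},{"jaw":1,"translation":[-0.1335,0.016,-0.09],"turn":-0.805},{"jaw":1,"translation":[-0.1335,0.016,-0.09],"turn":-0.92},{"jaw":1,"translation":[-0.1335,0.016,-0.09],"turn":-1.035},{"jaw":1,"translation":[-0.1335,0.016,-0.09],"turn":-1.149},{"jaw":1,"translation":[-0.1335,0.016,-0.09],"turn":-1.149},{"jaw":1,"translation":[-0.1335,0.016,-0.09],"turn":-1.149}]' 20
python3 - <<'E'
from h import *
S={n:ctrl.grab_frame(n) for n in ["scene","side","wrist"]}; np.save("s2.npy",S,allow_pickle=True)
f=S["wrist"]; print(ctrl.read_state()["ee_pos"])
cv2.imwrite("pics/w2.png",f["image"][:,:,::-1]); cv2.imwrite("pics/sc2.png",S["scene"]["image"][:,:,::-1])
W=np.array([onz(f,c,.035) for c,a in reds(f)]); print(W.round(4)); 
pc=W.mean(0); uv=W-pc; e=np.linalg.eigh(uv[:,:2].T@uv[:,:2])[1][:,1]; print("plate yaw",np.degrees(np.arctan(e[1]/e[0])),pc)
for th in ["bay_home","rail_mouth"]:
  for n in S:
    z=.025 if th=="bay_home" else .015
    print(th,n,[(r["pixel"],round(r["p"],2),onz(S[n],r["pixel"],z).round(4)) for r in ctrl.landmark_of(th,S[n])][:2])
E
```

```text
time: 2.6
ee_pos: [0.5415, 0.016, 0.12]
eef_rot: [3.071, 0.662, 0.0]
wrist_force: [0.1, 0.5, 0.2]
finger_gap: 0.0854
[0.54151504 0.01602815 0.11986005]
[[0.5874 0.0519 0.035 ]
 [0.5988 0.0262 0.035 ]
 [0.5617 0.0404 0.035 ]
 [0.5732 0.0147 0.035 ]
 [0.5359 0.0289 0.035 ]
 [0.5475 0.0032 0.035 ]]
plate yaw 24.120966829631556 [0.56741627 0.02754042 0.035     ]
bay_home scene [([244.5, 268.2], 0.68, array([0.6996, 0.0663, 0.025 ]))]
bay_home side [([215.8, 217.7], 0.7, array([0.7122, 0.0608, 0.025 ])), ([187.9, 300.7], 0.62, array([0.6617, 0.3828, 0.025 ]))]
bay_home wrist []
rail_mouth scene [([251.2, 265.7], 0.82, array([0.6782, 0.0642, 0.015 ])), ([358.4, 350.5], 0.37, array([0.6831, 0.362 , 0.015 ]))]
rail_mouth side [([223.8, 224.6], 0.85, array([0.6824, 0.0746, 0.015 ]))]
rail_mouth wrist [([272.1, 171.3], 0.43, array([0.5644, 0.0287, 0.015 ]))]
```

View pics/w2.png

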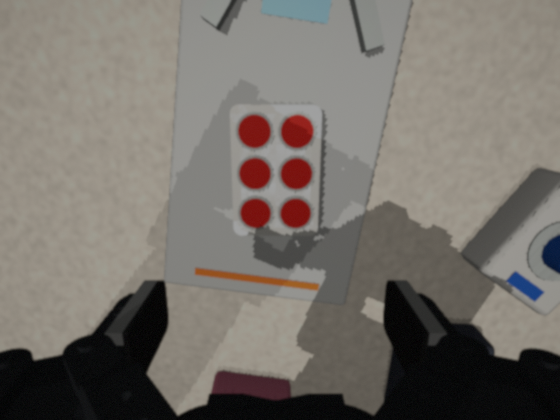

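The wrist view shows the plate aligned with the gripper, its discs from (255,131) to (295,213) between the fingers. The plate centre is confirmed to within 0.5 mm. I descend and grip lightly.

```bash
python3 -m crank '[{"jaw":1,"translation":[0,0,-0.03],"turn":0},{"jaw":1,"translation":[0,0,-0.06],"turn":0},{"jaw":1,"translation":[0,0,-0.085],"turn":0},{"jaw":1,"translation":[0,0,-0.095],"turn":0},{"jaw":1,"translation":[0,0,-0.101],"turn":0},{"jaw":1,"translation":[0,0,-0.101],"turn":0},{"jaw":0.6,"translation":[0,0,-0.101],"turn":0},{"jaw":0.5,"translation":[0,0,-0.101],"turn":0},{"jaw":0.5,"translation":[0,0,-0.101],"turn":0},{"jaw":0.5,"translation":[0,0,-0.101],"turn":0},{"jaw":0.5,"translation":[0,0,-0.101],"turn":0},{"jaw":0.5,"translation":[0,0,-0.101],"turn":0}]' 20
python3 - <<'E'
from h import *
S={n:ctrl.grab_frame(n) for n in ["wrist"]}
f=S["wrist"]; s=ctrl.read_state(); print(s["ee_pos"],s["wrist_force"],s["finger_gap"])
cv2.imwrite("pics/w3.png",f["image"][:,:,::-1])
W=np.array([onz(f,c,.035) for c,a in reds(f)])
pc=W.mean(0); uv=W-pc; e=np.linalg.eigh(uv[:,:2].T@uv[:,:2])[1][:,1]; print(len(W),"plate yaw",np.degrees(np.arctan(e[1]/e[0])),pc)
E
```

```text
time: 4.05
ee_pos: [0.5418, 0.016, 0.0194]
eef_rot: [3.072, 0.658, 0.001]
wrist_force: [0.5, 0.1, 0.9]
finger_gap: 0.043
[0.54168455 0.01602406 0.01919378] [-0.76448848 -0.28092721  0.47260042] 0.04264812942531237
6 plate yaw 24.286878380767483 [0.56746107 0.02753839 0.035     ]
```

View pics/w3.png

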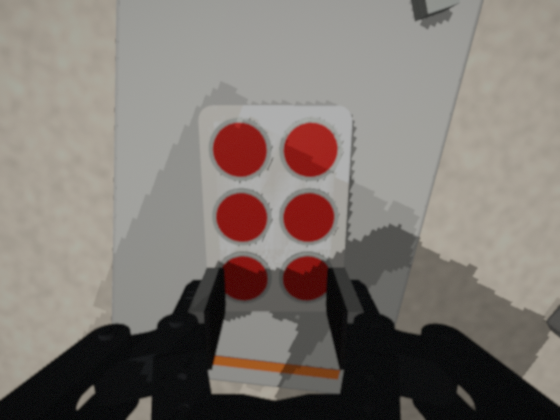

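```bash
python3 - <<'E'
from h import *
S={n:ctrl.grab_frame(n) for n in ["scene","side","wrist"]}
s=ctrl.read_state(); p=s["ee_pos"]; f=S["wrist"]; yv=np.array([np.sin(np.radians(24.1)),-np.cos(np.radians(24.1)),0])
for dz in (0,.016,.019): print(dz,proj(f,p+[0,0,dz]),[proj(f,p+[0,0,dz]+q*.021*yv).round() for q in (1,-1)])
for n,(a,b,c,d) in {"scene":(190,260,220,340),"side":(170,250,210,330)}.items():
    print(n,proj(S[n],p))
    cv2.imwrite(f"pics/{n}4.png",cv2.resize(S[n]["image"][a:b,c:d,::-1],None,fx=6,fy=6,interpolation=cv2.INTER_CUBIC))
E
```

```text
0 [274.85562946 263.0205192 ] [array([318., 263.]), array([232., 263.])]
0.016 [274.8185519  277.98528586] [array([322., 278.]), array([227., 278.])]
0.019 [274.81081366 281.10849436] [array([323., 281.]), array([227., 281.])]
scene [278.67844257 225.13526368]
side [274.36843602 219.13491204]
```

View pics/scene4.png

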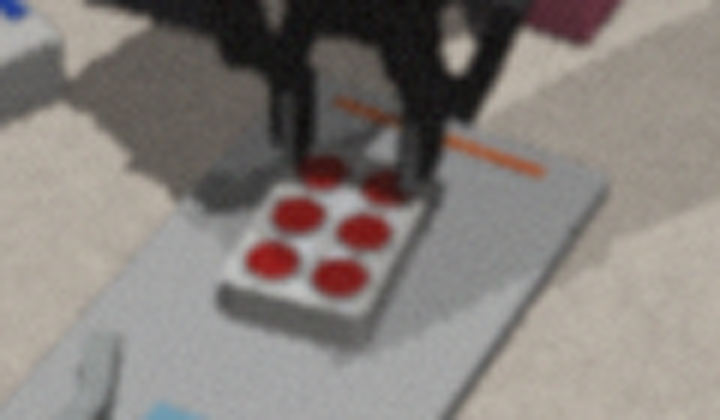

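View pics/side4.png

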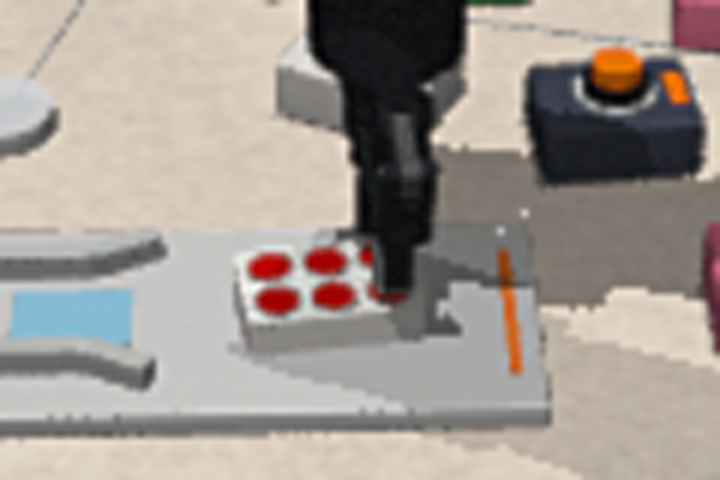

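The fingers closed above the plate: the pads sit further back than I assumed, and the plate has not moved. From this, the tips at mid opening are at least 16 mm above the TCP, so I can go to a TCP height of about 6 mm safely. I raise, open, descend lower and grip.

```bash
python3 -m crank '[{"jaw":0.5,"translation":[0,0,0.012],"turn":0},{"jaw":0.8,"translation":[0,0,0.02],"turn":0},{"jaw":1,"translation":[0,0,0.02],"turn":0},{"jaw":1,"translation":[0,0,0.02],"turn":0},{"jaw":1,"translation":[0,0,0.02],"turn":0},{"jaw":1,"translation":[0,0,0.01],"turn":0},{"jaw":1,"translation":[0,0,0],"turn":0},{"jaw":1,"translation":[0,0,-0.006],"turn":0},{"jaw":1,"translation":[0,0,-0.012],"turn":0},{"jaw":1,"translation":[0,0,-0.012],"turn":0}]' 20
python3 -m crank '[{"jaw":0.7,"translation":[0,0,0],"turn":0},{"jaw":0.6,"translation":[0,0,0],"turn":0},{"jaw":0.6,"translation":[0,0,0],"turn":0},{"jaw":0.6,"translation":[0,0,0],"turn":0},{"jaw":0.6,"translation":[0,0,0],"turn":0},{"jaw":0.6,"translation":[0,0,0],"turn":0}]' 20
python3 - <<'E'
from h import *
S={n:ctrl.grab_frame(n) for n in ["side","wrist"]}
f=S["wrist"]; s=ctrl.read_state(); print(s["ee_pos"],s["wrist_force"],s["finger_gap"])
cv2.imwrite("pics/w5.png",f["image"][:,:,::-1])
cv2.imwrite("pics/side5.png",cv2.resize(S["side"]["image"][170:250,210:330,::-1],None,fx=6,fy=6,interpolation=cv2.INTER_CUBIC))
W=np.array([onz(f,c,.035) for c,a in reds(f)])
print(W)
E
```

```text
time: 5.08
ee_pos: [0.5397, 0.0163, 0.0044]
eef_rot: [-3.07, -0.657, 0.006]
wrist_force: [-0.5, 0.7, -0.6]
finger_gap: 0.0856
time: 5.58
ee_pos: [0.542, 0.016, 0.0073]
eef_rot: [3.072, 0.658, 0.002]
wrist_force: [0.6, -0.0, 1.4]
finger_gap: 0.0585
[0.54196046 0.01599353 0.00732338] [-0.2117907  -0.05783575  2.0394704 ] 0.05839012803005099
[[0.58775063 0.0519208  0.035     ]
 [0.59934188 0.02616687 0.035     ]
 [0.56195844 0.04029541 0.035     ]
 [0.5735641  0.01451779 0.035     ]
 [0.53611231 0.02866746 0.035     ]
 [0.5477419  0.00283615 0.035     ]]
```

View pics/w5.png

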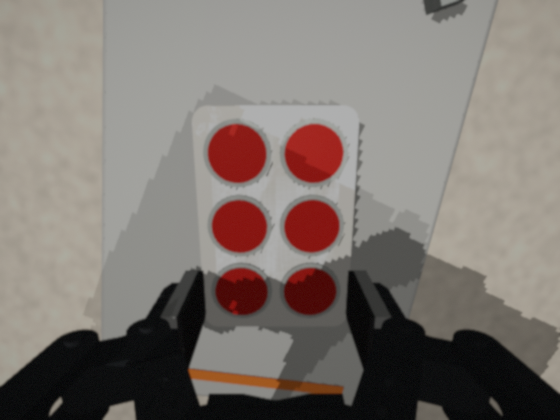

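View pics/side5.png

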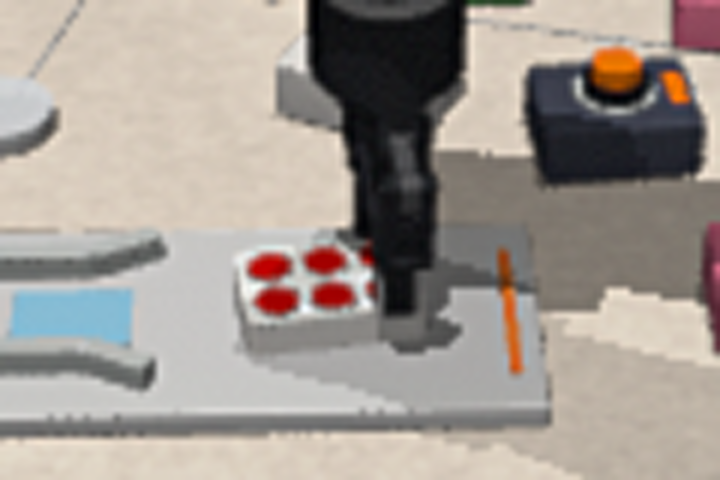

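The plate is gripped: the gap is 58 mm, the discs are unmoved, and the pads sit beside the last disc row at (240,290) and (310,290). I slide it forward and turn it to the bay's yaw, stopping before the straight rails to check.

```bash
python3 -m crank '[{"jaw":0.6,"translation":[0.003,0.001,0],"turn":-0.012},{"jaw":0.6,"translation":[0.008,0.003,0],"turn":-0.03},{"jaw":0.6,"translation":[0.014,0.005,0],"turn":-0.05},{"jaw":0.6,"translation":[0.021,0.008,0],"turn":-0.07},{"jaw":0.6,"translation":[0.028,0.011,0],"turn":-0.09},{"jaw":0.6,"translation":[0.036,0.014,0],"turn":-0.11},{"jaw":0.6,"translation":[0.044,0.017,0],"turn":-0.125},{"jaw":0.6,"translation":[0.051,0.02,0],"turn":-0.138},{"jaw":0.6,"translation":[0.056,0.0215,0],"turn":-0.144},{"jaw":0.6,"translation":[0.058,0.0223,0],"turn":-0.144},{"jaw":0.6,"translation":[0.058,0.0223,0],"turn":-0.144},{"jaw":0.6,"translation":[0.058,0.0223,0],"turn":-0.144}]' 20
cat > look.py <<'E'
from h import *
import sys
k=sys.argv[1]
p=np.array([float(v) for v in sys.argv[2:5]]) if len(sys.argv)>4 else np.array([.66577,.05681,.27664])
f=ctrl.grab_frame("wrist"); s=ctrl.read_state(); print(s["time"],s["ee_pos"],s["wrist_force"],s["finger_gap"])
W=np.array([onz(f,c,.035) for c,a in reds(f)]); print(len(W))
if len(W)==6:
    pc=W.mean(0); uv=W-pc; e=np.linalg.eigh(uv[:,:2].T@uv[:,:2])[1][:,1]
    bh=p[:2]+.035*np.array([np.cos(p[2]),np.sin(p[2])]); d=pc[:2]-bh; c,s_=np.cos(p[2]),np.sin(p[2])
    print("plate",pc,"rel yaw",np.degrees(np.arctan(e[1]/e[0])-p[2]),"bay local mm",1000*(c*d[0]+s_*d[1]),1000*(-s_*d[0]+c*d[1]))
im=f["image"].copy(); cv2.imwrite(f"pics/{k}raw.png",im[:,:,::-1])
def T(X):
    c,s=np.cos(p[2]),np.sin(p[2]); return np.array([p[0]+c*X[0]-s*X[1],p[1]+s*X[0]+c*X[1],X[2]])
def pl(P,col):
    q=np.array([proj(f,T(X)) for X in P]).round().astype(int); cv2.polylines(im,[q],False,col,1)
for sg in (1,-1): pl([[-.013,sg*.0475,.029],[.02,sg*.032,.029],[.08,sg*.032,.029]],(255,255,0))
for sg in (1,-1): pl([[-.205,sg*.075,.015],[.08,sg*.075,.015]],(255,0,0))
pl([[.08,-.075,.055],[.08,.075,.055]],(0,255,0))
cv2.imwrite(f"pics/{k}.png",im[:,:,::-1])
E
python3 look.py w6
```

```text
time: 6.68
ee_pos: [0.6001, 0.0384, 0.0073]
eef_rot: [3.111, 0.435, 0.002]
wrist_force: [-0.9, -0.1, 5.2]
finger_gap: 0.0586
6.7333 [0.60014191 0.03838954 0.00729598] [-0.64380213  0.6389688   4.74238745] 0.05825133314631559
6
plate [0.62731879 0.04591216 0.035     ] rel yaw 0.15886923332633376 bay local mm -74.96571660741952 0.01849267454202136
```

View pics/w6.png

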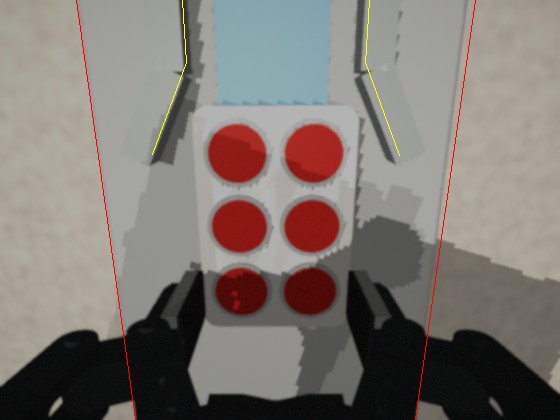

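The plate is centred between the flares: the rail kinks are at (187,70) and (362,70), the plate mid-column is about 275, and relative yaw is 0.2°. I push on into the straight rails.

```bash
python3 -m crank '[{"jaw":0.6,"translation":[0.004,0.0011,0],"turn":0},{"jaw":0.6,"translation":[0.009,0.0026,0],"turn":0},{"jaw":0.6,"translation":[0.014,0.004,0],"turn":0},{"jaw":0.6,"translation":[0.019,0.0054,0],"turn":0},{"jaw":0.6,"translation":[0.024,0.0068,0],"turn":0},{"jaw":0.6,"translation":[0.027,0.0077,0],"turn":0},{"jaw":0.6,"translation":[0.03,0.0085,0],"turn":0},{"jaw":0.6,"translation":[0.03,0.0085,0],"turn":0}]' 20
python3 look.py w7
```

```text
time: 7.4
ee_pos: [0.6296, 0.0467, 0.0073]
eef_rot: [3.111, 0.435, -0.001]
wrist_force: [-2.4, -0.5, 6.7]
finger_gap: 0.0583
7.45 [0.62956734 0.04675607 0.0072937 ] [-2.74142315 -0.3006932   5.95447752] 0.05848984280017011
6
plate [0.65675404 0.05429304 0.035     ] rel yaw 0.1391469785300022 bay local mm -44.360600020181266 0.041220979563549864
```

View pics/w7raw.png

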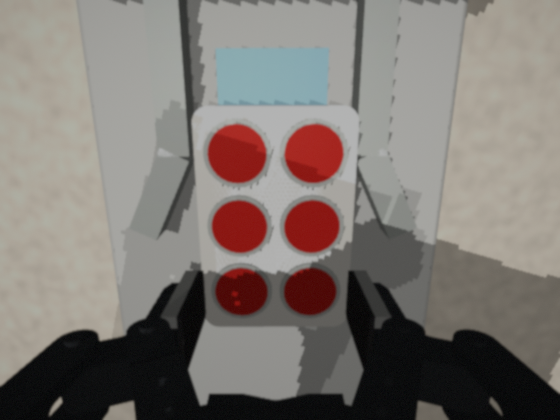

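The plate's front is well inside the straight rails, with the kinks now at row ~155 beside the first disc row. I release, back off behind the plate, shut the fingers and lower them for pushing.

```bash
python3 -m crank '[{"jaw":0.75,"translation":[0,0,0],"turn":0},{"jaw":0.85,"translation":[0,0,0],"turn":0},{"jaw":0.85,"translation":[0,0,0],"turn":0},{"jaw":0.85,"translation":[0,0,0.01],"turn":0},{"jaw":0.85,"translation":[0,0,0.035],"turn":0},{"jaw":0.85,"translation":[0,0,0.06],"turn":0},{"jaw":0.5,"translation":[-0.02,-0.006,0.06],"turn":0},{"jaw":0,"translation":[-0.045,-0.0128,0.06],"turn":0},{"jaw":0,"translation":[-0.045,-0.0128,0.06],"turn":0},{"jaw":0,"translation":[-0.045,-0.0128,0.06],"turn":0},{"jaw":0,"translation":[-0.045,-0.0128,0.06],"turn":0},{"jaw":0,"translation":[-0.045,-0.0128,0.06],"turn":0}]' 20
python3 look.py w8
python3 -m crank '[{"jaw":0,"translation":[0,0,-0.025],"turn":0},{"jaw":0,"translation":[0,0,-0.04],"turn":0},{"jaw":0,"translation":[0,0,-0.047],"turn":0},{"jaw":0,"translation":[0,0,-0.047],"turn":0},{"jaw":0,"translation":[0,0,-0.047],"turn":0}]' 20
python3 look.py w9
```

```text
time: 8.45
ee_pos: [0.5856, 0.0341, 0.0674]
eef_rot: [3.111, 0.435, 0.002]
wrist_force: [-0.0, 0.3, 0.5]
finger_gap: 0.0006
8.5 [0.58557251 0.03407144 0.06721453] [ 0.2773209  -0.28455247  0.02673397] 0.00032725475452155035
6
plate [0.65710278 0.05438712 0.035     ] rel yaw 0.1493167499801173 bay local mm -43.99943294129896 0.03647524174790924
time: 8.92
ee_pos: [0.5848, 0.0341, 0.0198]
eef_rot: [-3.111, -0.435, 0.0]
wrist_force: [0.9, -0.7, 0.1]
finger_gap: -0.0001
8.9667 [0.58543222 0.03401068 0.02054689] [ 1.16778766 -0.08576162 -0.31846745] 0.00010846358009068723
6
plate [0.65680644 0.05430602 0.035     ] rel yaw 0.14324773483545178 bay local mm -44.30665293659371 0.03939780161662902
```

View pics/w9raw.png

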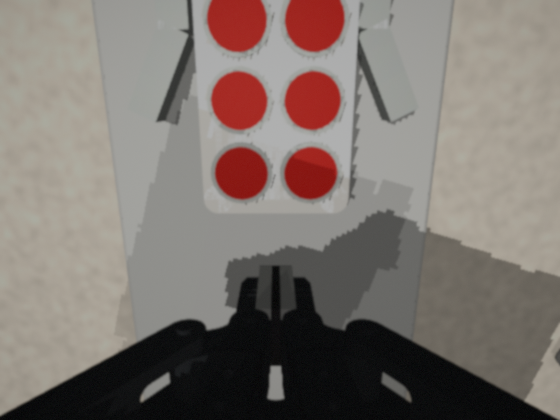

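The shut fingers, tip at (275,270), stand behind the plate and centred on it. I push along the bay.

```bash
python3 -m crank '[{"jaw":0,"translation":[0.0048,0.0014,0],"turn":0},{"jaw":0,"translation":[0.0096,0.0027,0],"turn":0},{"jaw":0,"translation":[0.0135,0.0038,0],"turn":0},{"jaw":0,"translation":[0.0175,0.005,0],"turn":0},{"jaw":0,"translation":[0.0215,0.0061,0],"turn":0},{"jaw":0,"translation":[0.0255,0.0072,0],"turn":0},{"jaw":0,"translation":[0.0295,0.0084,0],"turn":0},{"jaw":0,"translation":[0.0335,0.0095,0],"turn":0},{"jaw":0,"translation":[0.0375,0.0106,0],"turn":0},{"jaw":0,"translation":[0.0415,0.0118,0],"turn":0},{"jaw":0,"translation":[0.045,0.0128,0],"turn":0},{"jaw":0,"translation":[0.045,0.0128,0],"turn":0}]' 20
python3 look.py w10
```

```text
time: 9.97
ee_pos: [0.6303, 0.047, 0.0199]
eef_rot: [3.111, 0.435, 0.001]
wrist_force: [0.6, -0.2, -0.1]
finger_gap: 0.0002
10.0167 [0.62986072 0.04690712 0.01986367] [-0.4792771  -0.31582173  0.17413139] -0.00023718103486075533
6
plate [0.65744759 0.05449132 0.035     ] rel yaw 0.16081372708331637 bay local mm -43.63926789388257 0.042539903615010366
```

View pics/w10raw.png

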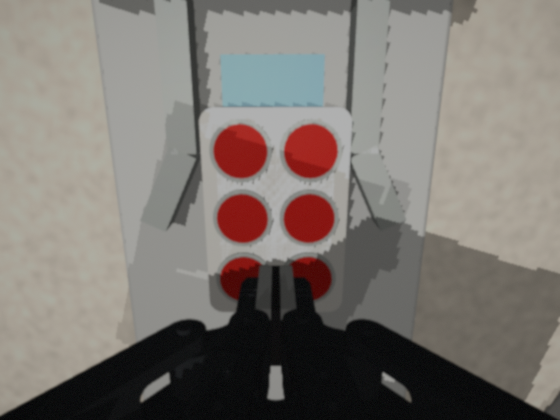

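```bash
python3 - <<'E'
from h import *
S={n:ctrl.grab_frame(n) for n in ["scene","side"]}
p=ctrl.read_state()["ee_pos"]
for n,(a,b,c,d) in {"scene":(190,280,210,330),"side":(160,250,190,310)}.items():
    q=proj(S[n],p); print(n,(q-[c,a])*6, (proj(S[n],p+[0,0,.015])-[c,a])*6)
    cv2.imwrite(f"pics/{n}11.png",cv2.resize(S[n]["image"][a:b,c:d,::-1],None,fx=6,fy=6,interpolation=cv2.INTER_CUBIC))
E
```

```text
scene [309.4877082  355.32994489] [308.85639268 327.38268409]
side [321.10467886 363.2621378 ] [319.87340038 339.51926756]
```

View pics/scene11.png

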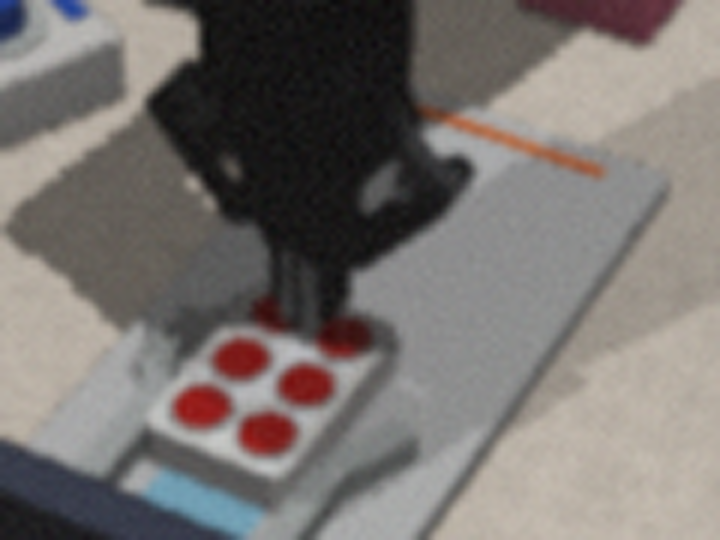

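View pics/side11.png

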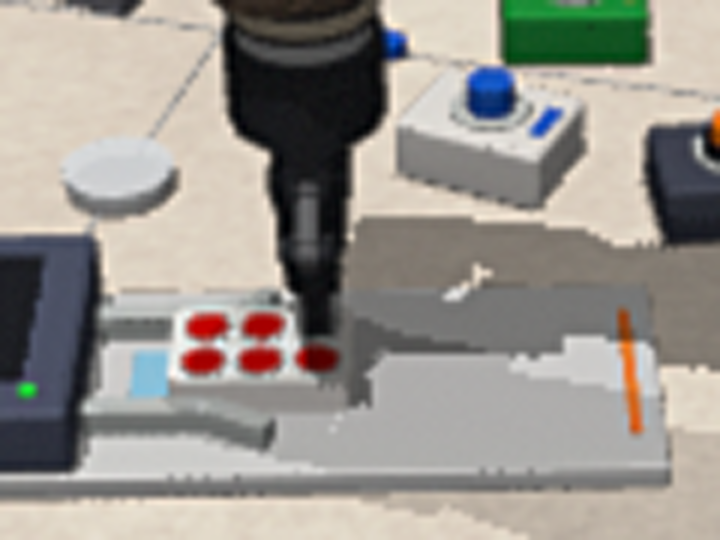

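The fingers passed just over the plate and it did not move: the real tips end about 15 mm above the reported TCP. I lift, go back, and push again with the TCP about 12 mm lower, putting the tips at about 23 mm, mid-height on the plate.

```bash
python3 -m crank '[{"jaw":0,"translation":[0,0,0.008],"turn":0},{"jaw":0,"translation":[-0.01,-0.0028,0.008],"turn":0},{"jaw":0,"translation":[-0.03,-0.0085,0.008],"turn":0},{"jaw":0,"translation":[-0.045,-0.0128,0.008],"turn":0},{"jaw":0,"translation":[-0.045,-0.0128,0],"turn":0},{"jaw":0,"translation":[-0.045,-0.0128,-0.008],"turn":0},{"jaw":0,"translation":[-0.045,-0.0128,-0.013],"turn":0},{"jaw":0,"translation":[-0.045,-0.0128,-0.013],"turn":0},{"jaw":0,"translation":[-0.045,-0.0128,-0.013],"turn":0}]' 20
python3 -m crank '[{"jaw":0,"translation":[0.0048,0.0014,0],"turn":0},{"jaw":0,"translation":[0.0096,0.0027,0],"turn":0},{"jaw":0,"translation":[0.0135,0.0038,0],"turn":0},{"jaw":0,"translation":[0.0175,0.005,0],"turn":0},{"jaw":0,"translation":[0.0215,0.0061,0],"turn":0},{"jaw":0,"translation":[0.0255,0.0072,0],"turn":0},{"jaw":0,"translation":[0.0255,0.0072,0],"turn":0}]' 20
python3 look.py w12
```

```text
time: 10.87
ee_pos: [0.5847, 0.0342, 0.0061]
eef_rot: [-3.111, -0.435, 0.001]
wrist_force: [0.6, -0.1, -0.6]
finger_gap: -0.0001
time: 11.45
ee_pos: [0.611, 0.0414, 0.007]
eef_rot: [3.111, 0.435, 0.002]
wrist_force: [0.6, -0.7, 0.6]
finger_gap: -0.0001
11.5 [0.61057394 0.04134663 0.00690139] [-0.6888124  -0.28889879 -1.13954068] -9.47893037504759e-05
6
plate [0.66482572 0.05655317 0.035     ] rel yaw 0.13632885712948864 bay local mm -35.97851945216534 0.01084499984157182
```

View pics/w12raw.png

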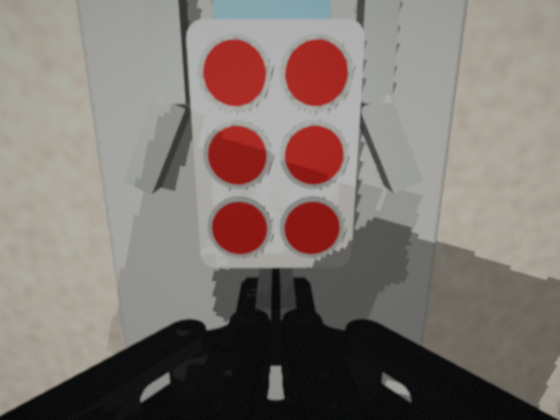

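Pushing works: the plate advanced 8 mm, with the fingertips at its rear edge (275,268). I continue 28 mm and then creep.

```bash
python3 -m crank '[{"jaw":0,"translation":[0.0029,0.0008,0],"turn":0},{"jaw":0,"translation":[0.0058,0.0016,0],"turn":0},{"jaw":0,"translation":[0.0087,0.0025,0],"turn":0},{"jaw":0,"translation":[0.0116,0.0033,0],"turn":0},{"jaw":0,"translation":[0.0145,0.0041,0],"turn":0},{"jaw":0,"translation":[0.0174,0.0049,0],"turn":0},{"jaw":0,"translation":[0.0203,0.0058,0],"turn":0},{"jaw":0,"translation":[0.0232,0.0066,0],"turn":0},{"jaw":0,"translation":[0.025,0.0071,0],"turn":0},{"jaw":0,"translation":[0.027,0.0077,0],"turn":0},{"jaw":0,"translation":[0.027,0.0077,0],"turn":0}]' 20
python3 look.py w13
python3 -m crank '[{"jaw":0,"translation":[0.001,0.0003,0],"turn":0},{"jaw":0,"translation":[0.002,0.0006,0],"turn":0},{"jaw":0,"translation":[0.002,0.0006,0],"turn":0}]'
```

```text
time: 12.42
ee_pos: [0.6376, 0.049, 0.007]
eef_rot: [3.111, 0.435, 0.001]
wrist_force: [-0.1, 0.2, 0.3]
finger_gap: -0.0002
12.4667 [0.63742937 0.04900136 0.00698908] [ 1.25915358  0.13864406 -0.24551675] -0.0002059108049791043
6
plate [0.69130643 0.0639288  0.035     ] rel yaw 0.0730064568440753 bay local mm -8.490181571643392 -0.12650195946306825
time: 12.72
ee_pos: [0.6391, 0.0495, 0.0069]
eef_rot: [-3.111, -0.435, -0.0]
wrist_force: [0.4, 0.3, 0.7]
finger_gap: 0.0002
```

View pics/w13raw.png

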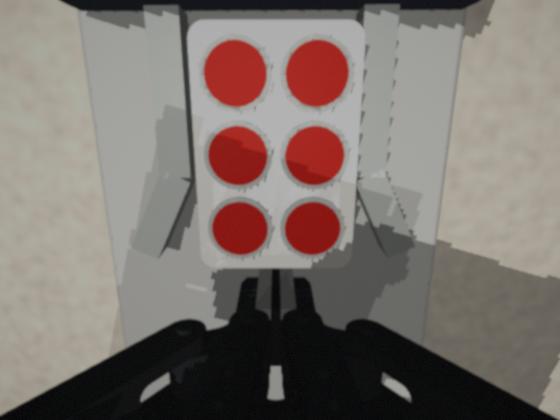

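About 4–6 mm to go: the plate front is at row 20 and the housing face at row ~8. I creep in until the force rises.

```bash
python3 -m crank '[{"jaw":0,"translation":[0.001,0.0003,0],"turn":0},{"jaw":0,"translation":[0.002,0.0006,0],"turn":0},{"jaw":0,"translation":[0.0029,0.0008,0],"turn":0},{"jaw":0,"translation":[0.0029,0.0008,0],"turn":0}]'
python3 -m crank '[{"jaw":0,"translation":[0.001,0.0003,0],"turn":0},{"jaw":0,"translation":[0.0019,0.0005,0],"turn":0},{"jaw":0,"translation":[0.0019,0.0005,0],"turn":0}]'
python3 look.py w14
```

```text
time: 13.05
ee_pos: [0.6421, 0.0504, 0.0068]
eef_rot: [-3.111, -0.435, -0.001]
wrist_force: [-1.4, 0.2, 0.8]
finger_gap: 0.0003
time: 13.3
ee_pos: [0.643, 0.0506, 0.0067]
eef_rot: [-3.111, -0.435, 0.004]
wrist_force: [-4.1, 0.4, 2.7]
finger_gap: -0.0006
13.35 [0.64302069 0.05070107 0.00672146] [-3.64387011 -0.92111976  2.62845594] 0.00010862156840117536
6
plate [0.69676205 0.06549673 0.035     ] rel yaw 0.05258167245587148 bay local mm -2.813750661402893 -0.10824899018309461
```

View pics/w14raw.png

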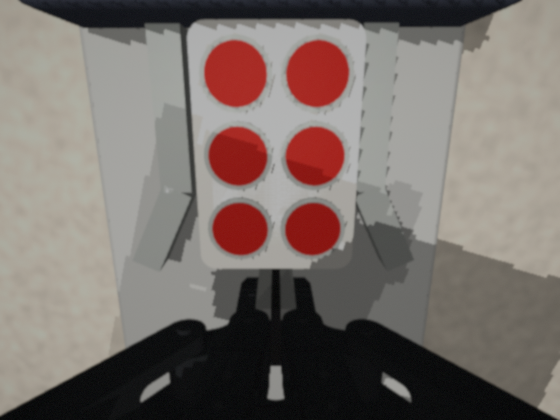

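```bash
python3 -m crank '[{"jaw":0,"translation":[0.001,0.0003,0],"turn":0},{"jaw":0,"translation":[0.0019,0.0005,0],"turn":0},{"jaw":0,"translation":[0.0019,0.0005,0],"turn":0},{"jaw":0,"translation":[0.0019,0.0005,0],"turn":0}]'
python3 -m crank '[{"jaw":0,"translation":[0.001,0.0003,0],"turn":0},{"jaw":0,"translation":[0.0019,0.0005,0],"turn":0},{"jaw":0,"translation":[0.0019,0.0005,0],"turn":0},{"jaw":0,"translation":[0.0019,0.0005,0],"turn":0}]'
python3 look.py w15
```

```text
time: 13.68
ee_pos: [0.643, 0.0507, 0.0067]
eef_rot: [3.111, 0.436, -0.012]
wrist_force: [-9.5, -2.8, 6.7]
finger_gap: -0.0
time: 14.02
ee_pos: [0.6429, 0.0507, 0.0067]
eef_rot: [3.111, 0.437, -0.021]
wrist_force: [-15.7, -4.9, 10.8]
finger_gap: -0.0002
14.0667 [0.64293834 0.05070812 0.00668568] [-14.84143095  -4.28559461  10.98426894] -7.16378942196353e-05
6
plate [0.69676883 0.06548267 0.035     ] rel yaw 0.11666678459545567 bay local mm -2.811066136210726 -0.12363232385106493
```

View pics/w15raw.png

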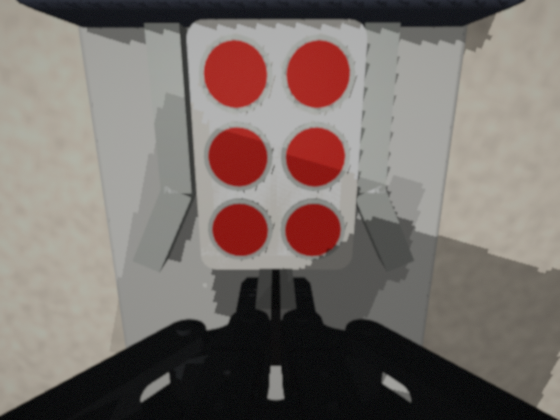

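The plate is stalled against the stop: the force rose to 15 N with no motion, it is square between the rails, and its front edge touches the housing face at row ~22. I back straight off, rise, and head to a spot from which the wrist camera sees the release pod.

```bash
python3 -m crank '[{"jaw":0,"translation":[-0.004,-0.0011,0],"turn":0},{"jaw":0,"translation":[-0.015,-0.0043,0],"turn":0},{"jaw":0,"translation":[-0.033,-0.0094,0],"turn":0},{"jaw":0,"translation":[-0.045,-0.0128,0.01],"turn":0},{"jaw":0,"translation":[-0.05,-0.0142,0.045],"turn":0},{"jaw":0,"translation":[-0.05,-0.0142,0.085],"turn":0},{"jaw":0,"translation":[-0.05,-0.0142,0.125],"turn":0},{"jaw":0,"translation":[-0.05,-0.0142,0.16],"turn":0},{"jaw":0,"translation":[-0.05,-0.0142,0.17],"turn":0},{"jaw":0,"translation":[-0.05,-0.0142,0.17],"turn":0}]'
python3 - <<'E'
from h import *
f=ctrl.grab_frame("wrist"); cv2.imwrite("pics/w16.png",f["image"][:,:,::-1]); s=ctrl.read_state(); print(s["time"],s["ee_pos"],s["wrist_force"])
E
```

```text
time: 14.9
ee_pos: [0.6011, 0.0376, 0.1823]
eef_rot: [3.109, 0.435, 0.018]
wrist_force: [0.7, -0.4, -0.2]
finger_gap: -0.0002
14.95 [0.59913648 0.03768074 0.17870027] [-0.7249166   0.50968282 -1.73703235]
```

View pics/w16.png

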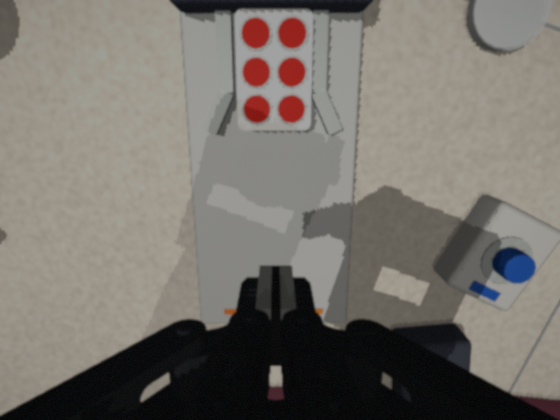

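The plate stayed home: its front is at row 10, touching the housing, and it is centred. I move to the pod view.

```bash
python3 -m crank '[{"jaw":0,"translation":[-0.012,-0.027,0],"turn":0.11},{"jaw":0,"translation":[-0.025,-0.054,0],"turn":0.22},{"jaw":0,"translation":[-0.037,-0.081,0],"turn":0.33},{"jaw":0,"translation":[-0.05,-0.108,0],"turn":0.44},{"jaw":0,"translation":[-0.062,-0.135,0],"turn":0.55},{"jaw":0,"translation":[-0.075,-0.162,0],"turn":0.66},{"jaw":0,"translation":[-0.087,-0.189,0],"turn":0.77},{"jaw":0,"translation":[-0.1,-0.216,0],"turn":0.88},{"jaw":0,"translation":[-0.112,-0.243,0],"turn":0.99},{"jaw":0,"translation":[-0.125,-0.27,0],"turn":1.1},{"jaw":0,"translation":[-0.14,-0.298,0],"turn":1.21},{"jaw":0,"translation":[-0.14,-0.298,0],"turn":1.294}]'
python3 -m crank '[{"jaw":0,"translation":[0,0,0],"turn":0},{"jaw":0,"translation":[0,0,0],"turn":0}]'
python3 - <<'E'
from h import *
f=ctrl.grab_frame("wrist"); cv2.imwrite("pics/w17.png",f["image"][:,:,::-1]); s=ctrl.read_state(); print(s["time"],s["ee_pos"],s["wrist_force"])
print([(r["pixel"],r["p"],onz(f,r["pixel"],.059)) for r in ctrl.landmark_of("key_top",f)])
h=cv2.cvtColor(f["image"],cv2.COLOR_RGB2HSV).astype(int)
m=(h[...,0]>5)&(h[...,0]<18)&(h[...,1]>190)&(h[...,2]>60)
for c,a in blobs(m,100): print(c,a,onz(f,c,.059))
E
```

```text
time: 15.95
ee_pos: [0.4546, -0.2634, 0.1735]
eef_rot: [-2.217, -2.22, 0.003]
wrist_force: [0.4, 0.6, 0.3]
finger_gap: -0.0001
time: 16.12
ee_pos: [0.4566, -0.2596, 0.1741]
eef_rot: [-2.221, -2.216, -0.0]
wrist_force: [-0.1, -0.1, -0.8]
finger_gap: 0.0001
16.1667 [ 0.45701592 -0.25936236  0.17466393] [0.59522641 0.48294636 0.47124012]
[([83.8, 112.9], 0.95, array([ 0.31597429, -0.191717  ,  0.059     ])), ([285.3, 81.6], 0.87, array([ 0.4632117, -0.1705296,  0.059    ])), ([211.5, 274.9], 0.83, array([ 0.40265644, -0.32176646,  0.059     ])), ([431.4, 282.8], 0.82, array([ 0.58615268, -0.32905853,  0.059     ]))]
[279.3413506   85.65032377] 1081 [ 0.45896579 -0.17324574  0.059     ]
[238.43010753 102.5188172 ] 372 [ 0.42933666 -0.18471227  0.059     ]
[ 87.80067002 114.63065327] 1194 [ 0.31872388 -0.19294388  0.059     ]
[ 54.47204969 117.42857143] 322 [ 0.29391277 -0.19487292  0.059     ]
[213.99887133 271.15575621] 886 [ 0.40490838 -0.31835916  0.059     ]
[179.1375     269.80416667] 240 [ 0.37605722 -0.31712482  0.059     ]
[428.70182992 279.37351991] 929 [ 0.58353168 -0.32590403  0.059     ]
[384.4484127  281.15873016] 252 [ 0.54684885 -0.32753837  0.059     ]
```

View pics/w17.png

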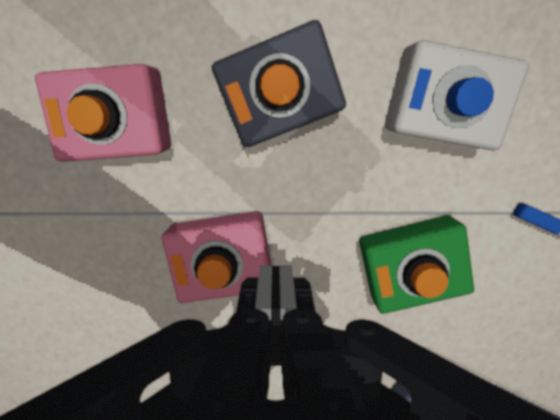

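The wrist view shows the dark pod with its orange key at (280,85), surrounded by pink pods at (95,115) and (215,265), green (425,275) and the lamp (468,97). The three estimates agree on about (0.460, -0.172). I go above it.

```bash
python3 -m crank '[{"jaw":0,"translation":[0.001,0.03,0],"turn":0},{"jaw":0,"translation":[0.002,0.06,0],"turn":0},{"jaw":0,"translation":[0.003,0.0875,0],"turn":0},{"jaw":0,"translation":[0.003,0.0875,-0.035],"turn":0},{"jaw":0,"translation":[0.003,0.0875,-0.07],"turn":0},{"jaw":0,"translation":[0.003,0.0875,-0.095],"turn":0},{"jaw":0,"translation":[0.003,0.0875,-0.11],"turn":0},{"jaw":0,"translation":[0.003,0.0875,-0.11],"turn":0},{"jaw":0,"translation":[0.003,0.0875,-0.11],"turn":0}]'
python3 - <<'E'
from h import *
S={n:ctrl.grab_frame(n) for n in ["scene","side","wrist"]}
s=ctrl.read_state(); print(s["time"],s["ee_pos"],s["wrist_force"])
a=S["scene"]["image"][120:210,200:320]; b=S["side"]["image"][130:220,260:380]
im=np.hstack([cv2.resize(x,(390,293),interpolation=cv2.INTER_CUBIC) for x in (a,b)])
cv2.imwrite("pics/k18.png",im[:,:,::-1]); cv2.imwrite("pics/w18.png",S["wrist"]["image"][:,:,::-1])
E
```

```text
time: 16.97
ee_pos: [0.4602, -0.1716, 0.0659]
eef_rot: [-2.218, -2.222, 0.001]
wrist_force: [0.5, 0.4, 0.5]
finger_gap: 0.0001
17.1167 [ 0.46195323 -0.17331896  0.06854371] [-0.12665364 -0.1689674   0.07499136]
```

View pics/k18.png

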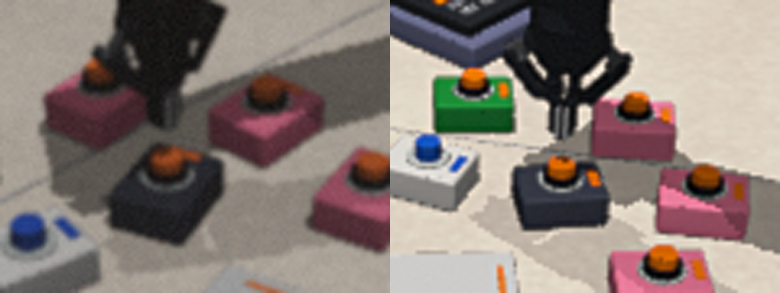

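View pics/w18.png

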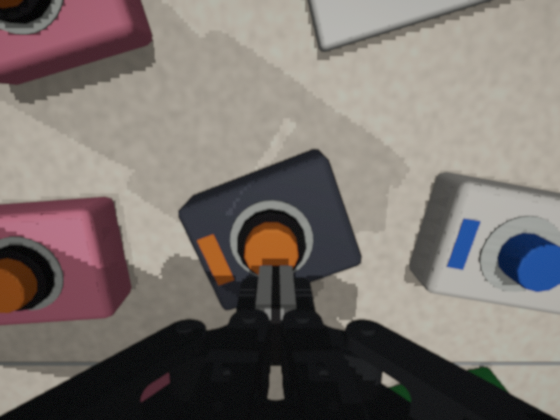

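```bash
python3 - <<'E'
from h import *
f=ctrl.grab_frame("wrist"); s=ctrl.read_state(); p=s["ee_pos"]; print(s["time"],p,s["wrist_force"])
print("tip proj",[proj(f,p+[0,0,d]).round(1) for d in (0,.015)])
for z,r in((.059,.014),(.048,.019),(.038,.022)):
  for c in ((.460,-.172),(.462,-.1715)):
    q=np.array([proj(f,[c[0]+r*np.cos(a),c[1]+r*np.sin(a),z]) for a in np.linspace(0,2*np.pi,9)[:-1]])
    print(z,c,"cols",q[:,0].min().round(1),q[:,0].max().round(1),"rows",q[:,1].min().round(1),q[:,1].max().round(1))
cv2.imwrite("pics/w19.png",cv2.resize(f["image"][140:320,170:370,::-1],None,fx=3,fy=3,interpolation=cv2.INTER_CUBIC))
im=f["image"].copy()
for z,r in((.059,.014),(.048,.019)):
  q=np.array([proj(f,[.46+r*np.cos(a),-.172+r*np.sin(a),z]) for a in np.linspace(0,2*np.pi,40)])
  cv2.polylines(im,[q.round().astype(int)],True,(0,255,0),1)
cv2.imwrite("pics/w19o.png",cv2.resize(im[140:320,170:370,::-1],None,fx=3,fy=3))
E
```

```text
17.1667 [ 0.46191158 -0.17344319  0.06861079] [-0.56027056  0.64633272  0.52731435]
tip proj [array([275.7, 263.3]), array([275.8, 277.3])]
0.059 (0.46, -0.172) cols 244.3 299.5 rows 226.7 277.8
0.059 (0.462, -0.1715) cols 248.3 303.4 rows 225.8 276.9
0.048 (0.46, -0.172) cols 236.6 307.5 rows 210.8 277.0
0.048 (0.462, -0.1715) cols 240.3 311.2 rows 209.9 276.2
0.038 (0.46, -0.172) cols 233.0 311.3 rows 200.4 273.9
0.038 (0.462, -0.1715) cols 236.6 314.9 rows 199.5 273.1
```

View pics/w19o.png

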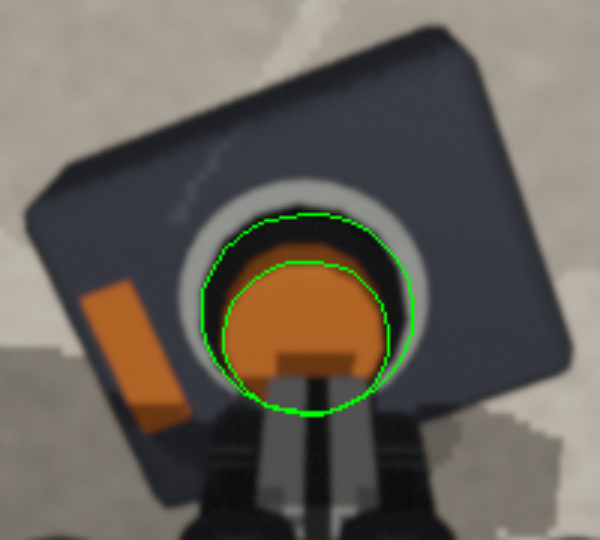

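The key top sits about 1 mm left of my overlay, so I correct the aim to (0.459, -0.172). I descend to just above the key, then press in small steps.

```bash
python3 -m crank '[{"jaw":0,"translation":[-0.003,0.0014,-0.005],"turn":0},{"jaw":0,"translation":[-0.003,0.0014,-0.011],"turn":0},{"jaw":0,"translation":[-0.003,0.0014,-0.017],"turn":0},{"jaw":0,"translation":[-0.003,0.0014,-0.019],"turn":0},{"jaw":0,"translation":[-0.003,0.0014,-0.019],"turn":0},{"jaw":0,"translation":[-0.003,0.0014,-0.019],"turn":0}]'
python3 -m crank '[{"jaw":0,"translation":[0,0,-0.001],"turn":0},{"jaw":0,"translation":[0,0,-0.002],"turn":0},{"jaw":0,"translation":[0,0,-0.002],"turn":0}]'
```

```text
time: 17.67
ee_pos: [0.4574, -0.1714, 0.0474]
eef_rot: [-2.22, -2.222, 0.0]
wrist_force: [0.1, -0.6, -0.2]
finger_gap: 0.0005
time: 17.92
ee_pos: [0.4576, -0.1715, 0.0458]
eef_rot: [-2.22, -2.223, 0.0]
wrist_force: [0.5, 0.1, -0.0]
finger_gap: 0.0003
```

```bash
for i in 1; do :; done
python3 -m crank '[{"jaw":0,"translation":[0.0005,0,-0.001],"turn":0},{"jaw":0,"translation":[0.001,0,-0.001],"turn":0}]'
python3 -m crank '[{"jaw":0,"translation":[0,0,-0.001],"turn":0},{"jaw":0,"translation":[0,0,-0.001],"turn":0}]'
python3 -m crank '[{"jaw":0,"translation":[0,0,-0.001],"turn":0},{"jaw":0,"translation":[0,0,-0.001],"turn":0}]'
python3 -m crank '[{"jaw":0,"translation":[0,0,-0.001],"turn":0},{"jaw":0,"translation":[0,0,-0.001],"turn":0}]'
python3 - <<'E'
from h import *
f=ctrl.grab_frame("side");g=ctrl.grab_frame("scene")
a=g["image"][120:210,200:320]; b=f["image"][130:220,260:380]
im=np.hstack([cv2.resize(x,(390,293),interpolation=cv2.INTER_CUBIC) for x in (a,b)])
cv2.imwrite("pics/k20.png",im[:,:,::-1])
E
```

```text
time: 18.08
ee_pos: [0.4586, -0.1714, 0.0448]
eef_rot: [-2.22, -2.222, -0.0]
wrist_force: [1.2, -0.3, 0.7]
finger_gap: -0.0001
time: 18.25
ee_pos: [0.4586, -0.1714, 0.0437]
eef_rot: [-2.22, -2.223, 0.0]
wrist_force: [0.8, 0.2, 1.1]
finger_gap: 0.0002
time: 18.42
ee_pos: [0.4585, -0.1714, 0.0426]
eef_rot: [-2.22, -2.222, 0.0]
wrist_force: [-0.3, 0.3, 0.2]
finger_gap: -0.0001
time: 18.58
ee_pos: [0.4585, -0.1714, 0.0416]
eef_rot: [-2.22, -2.222, 0.0]
wrist_force: [-0.0, -0.1, -1.0]
finger_gap: 0.0002
```

View pics/k20.png

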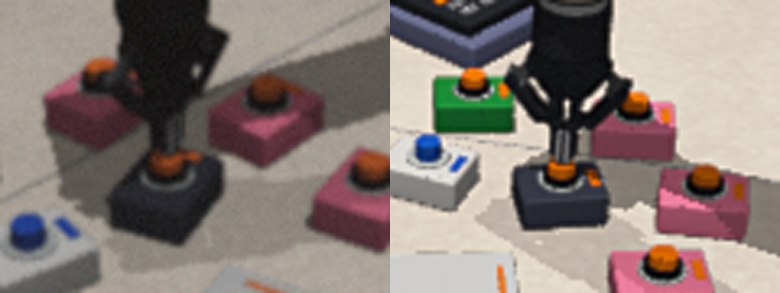

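The fingertips are just above or touching the orange key of the dark pod, at (168,150) left and (562,165) right. I continue in 1 mm steps.

```bash
python3 -m crank '[{"jaw":0,"translation":[0,0,-0.001],"turn":0},{"jaw":0,"translation":[0,0,-0.001],"turn":0}]'|sed -n '2p;4p'
python3 -m crank '[{"jaw":0,"translation":[0,0,-0.001],"turn":0},{"jaw":0,"translation":[0,0,-0.001],"turn":0}]'|sed -n '2p;4p'
python3 -m crank '[{"jaw":0,"translation":[0,0,-0.001],"turn":0},{"jaw":0,"translation":[0,0,-0.001],"turn":0}]'|sed -n '2p;4p'
```

```text
ee_pos: [0.4585, -0.1714, 0.0407]
wrist_force: [0.4, 0.5, -0.2]
ee_pos: [0.4585, -0.1714, 0.0397]
wrist_force: [-0.6, 1.0, 0.1]
ee_pos: [0.4585, -0.1714, 0.0386]
wrist_force: [-0.7, -0.5, 0.4]
```

```bash
python3 -m crank '[{"jaw":0,"translation":[0,0,-0.001],"turn":0},{"jaw":0,"translation":[0,0,-0.001],"turn":0}]'|sed -n '2p;4p'
python3 -m crank '[{"jaw":0,"translation":[0,0,-0.001],"turn":0},{"jaw":0,"translation":[0,0,-0.001],"turn":0}]'|sed -n '2p;4p'
python3 - <<'E'
from h import *
f=ctrl.grab_frame("side");g=ctrl.grab_frame("scene")
a=g["image"][135:195,215:295]; b=f["image"][145:205,272:352]
im=np.hstack([cv2.resize(x,(390,293),interpolation=cv2.INTER_CUBIC) for x in (a,b)])
cv2.imwrite("pics/k21.png",im[:,:,::-1])
print([ctrl.read_state()["wrist_force"][2]])
E
```

```text
ee_pos: [0.4585, -0.1714, 0.0377]
wrist_force: [0.1, 0.4, 0.2]
ee_pos: [0.4586, -0.1715, 0.0369]
wrist_force: [-0.3, -0.2, 1.6]
[np.float64(2.1690517254237327)]
```

View pics/k21.png

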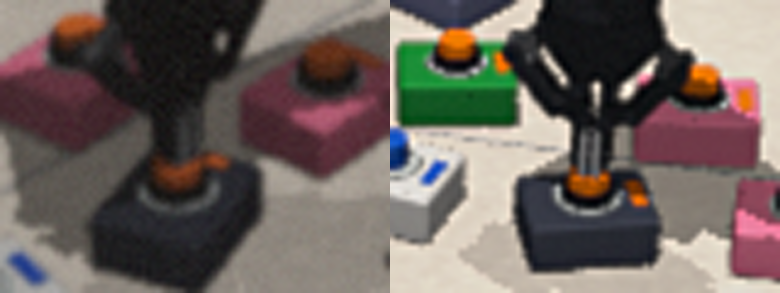

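Contact is at z ≈ 0.037 with 1.6–2.2 N. The tip sits on the key in both views. The click should be around z ≈ 0.032.

```bash
python3 -m crank '[{"jaw":0,"translation":[0,0,-0.0005],"turn":0},{"jaw":0,"translation":[0,0,-0.001],"turn":0}]'|sed -n '2p;4p'
python3 -m crank '[{"jaw":0,"translation":[0,0,-0.0005],"turn":0},{"jaw":0,"translation":[0,0,-0.001],"turn":0}]'|sed -n '2p;4p'
python3 -m crank '[{"jaw":0,"translation":[0,0,-0.0005],"turn":0},{"jaw":0,"translation":[0,0,-0.001],"turn":0}]'|sed -n '2p;4p'
```

```text
ee_pos: [0.4586, -0.1714, 0.0359]
wrist_force: [-0.4, 1.0, 1.1]
ee_pos: [0.4586, -0.1715, 0.0349]
wrist_force: [-1.8, 0.1, 1.8]
ee_pos: [0.4586, -0.1715, 0.0338]
wrist_force: [-1.0, 0.9, 3.0]
```

```bash
python3 -m crank '[{"jaw":0,"translation":[0,0,-0.0005],"turn":0},{"jaw":0,"translation":[0,0,-0.0005],"turn":0}]'|sed -n '2p;4p'
python3 -m crank '[{"jaw":0,"translation":[0,0,-0.0005],"turn":0},{"jaw":0,"translation":[0,0,-0.0005],"turn":0}]'|sed -n '2p;4p'
python3 -m crank '[{"jaw":0,"translation":[0,0,-0.0005],"turn":0},{"jaw":0,"translation":[0,0,-0.0005],"turn":0}]'|sed -n '2p;4p'
```

```text
ee_pos: [0.4586, -0.1715, 0.0333]
wrist_force: [-0.5, 0.6, 3.1]
ee_pos: [0.4586, -0.1715, 0.0328]
wrist_force: [-0.3, 1.1, 2.5]
ee_pos: [0.4586, -0.1715, 0.0325]
wrist_force: [-1.3, 0.5, 4.6]
```

```bash
python3 -m crank '[{"jaw":0,"translation":[0,0,-0.0004],"turn":0},{"jaw":0,"translation":[0,0,-0.0004],"turn":0}]'|sed -n '2p;4p'
```

```text
ee_pos: [0.4587, -0.1715, 0.0325]
wrist_force: [-2.7, 1.1, 7.5]
```

```bash
python3 -m crank '[{"jaw":0,"translation":[0,0,0.0001],"turn":0},{"jaw":0,"translation":[0,0,0.0001],"turn":0},{"jaw":0,"translation":[0,0,0.0001],"turn":0},{"jaw":0,"translation":[0,0,0.0001],"turn":0}]'
python3 -m crank '[{"jaw":0,"translation":[0,0,0],"turn":0},{"jaw":0,"translation":[0,0,0],"turn":0},{"jaw":0,"translation":[0,0,0],"turn":0},{"jaw":0,"translation":[0,0,0],"turn":0},{"jaw":0,"translation":[0,0,0],"turn":0},{"jaw":0,"translation":[0,0,0],"turn":0},{"jaw":0,"translation":[0,0,0],"turn":0},{"jaw":0,"translation":[0,0,0],"turn":0}]'
python3 -m crank '[{"jaw":0,"translation":[0,0,0],"turn":0},{"jaw":0,"translation":[0,0,0],"turn":0},{"jaw":0,"translation":[0,0,0],"turn":0},{"jaw":0,"translation":[0,0,0],"turn":0},{"jaw":0,"translation":[0,0,0],"turn":0},{"jaw":0,"translation":[0,0,0],"turn":0},{"jaw":0,"translation":[0,0,0],"turn":0},{"jaw":0,"translation":[0,0,0],"turn":0}]'
python3 - <<'E'
from h import *
f=ctrl.grab_frame("side");g=ctrl.grab_frame("scene")
a=g["image"][135:195,215:295]; b=f["image"][145:205,272:352]
im=np.hstack([cv2.resize(x,(390,293),interpolation=cv2.INTER_CUBIC) for x in (a,b)])
cv2.imwrite("pics/k22.png",im[:,:,::-1])
s=ctrl.read_state(); print(s["time"],s["ee_pos"],s["wrist_force"])
E
```

```text
time: 21.12
ee_pos: [0.4587, -0.1715, 0.0325]
eef_rot: [-2.22, -2.223, 0.0]
wrist_force: [-2.0, 1.4, 5.7]
finger_gap: -0.0002
time: 21.78
ee_pos: [0.4586, -0.1715, 0.0325]
eef_rot: [-2.22, -2.223, 0.0]
wrist_force: [-2.2, 2.4, 6.6]
finger_gap: -0.0
time: 22.45
ee_pos: [0.4587, -0.1715, 0.0325]
eef_rot: [-2.22, -2.223, 0.0]
wrist_force: [-2.4, 2.4, 5.5]
finger_gap: -0.0002
22.55 [ 0.4586578  -0.17148583  0.03251249] [-2.32634849  0.95262917  6.35269085]
```

View pics/k22.png

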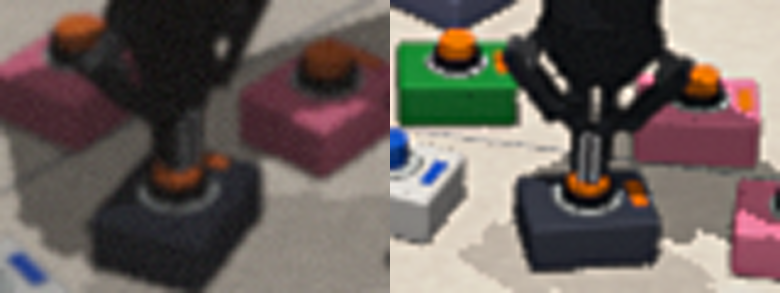

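```bash
python3 - <<'E'
from h import *
g=ctrl.grab_frame("scene"); f=ctrl.grab_frame("side")
im=np.hstack([cv2.resize(x,(390,293),interpolation=cv2.INTER_CUBIC) for x in (g["image"][215:335,160:320],f["image"][180:270,150:270])])
cv2.imwrite("pics/i23.png",im[:,:,::-1])
E
```

```text
(no output)
```

View pics/i23.png

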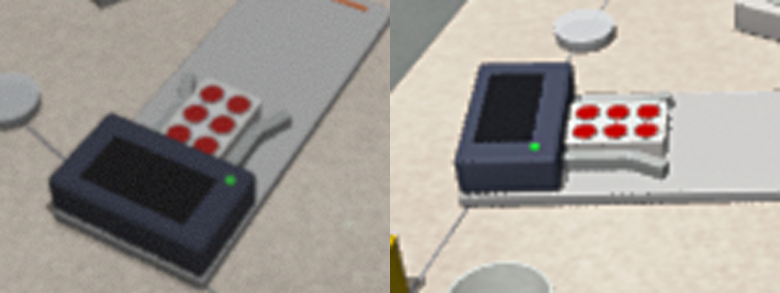

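The plate is home against the housing. The half-press was held for more than 1.5 s at about 6 N with z steady at 0.0325. Now the full press.

```bash
python3 -m crank '[{"jaw":0,"translation":[0,0,-0.001],"turn":0},{"jaw":0,"translation":[0,0,-0.002],"turn":0},{"jaw":0,"translation":[0,0,-0.003],"turn":0},{"jaw":0,"translation":[0,0,-0.004],"turn":0},{"jaw":0,"translation":[0,0,-0.005],"turn":0},{"jaw":0,"translation":[0,0,-0.006],"turn":0},{"jaw":0,"translation":[0,0,-0.006],"turn":0}]'
python3 -m crank '[{"jaw":0,"translation":[0,0,-0.001],"turn":0},{"jaw":0,"translation":[0,0,-0.002],"turn":0},{"jaw":0,"translation":[0,0,-0.002],"turn":0}]'
python3 -m crank '[{"jaw":0,"translation":[0,0,-0.001],"turn":0},{"jaw":0,"translation":[0,0,-0.002],"turn":0},{"jaw":0,"translation":[0,0,-0.002],"turn":0}]'
```

```text
time: 23.23
ee_pos: [0.4587, -0.1715, 0.0269]
eef_rot: [-2.22, -2.222, 0.0]
wrist_force: [-3.2, 1.4, 8.4]
finger_gap: -0.0002
time: 23.48
ee_pos: [0.4588, -0.1715, 0.0263]
eef_rot: [-2.219, -2.222, 0.001]
wrist_force: [-6.2, 4.3, 17.8]
finger_gap: -0.0005
time: 23.73
ee_pos: [0.4589, -0.1716, 0.0261]
eef_rot: [-2.217, -2.221, 0.002]
wrist_force: [-11.6, 6.2, 28.3]
finger_gap: -0.0004
```

It bottomed out: z stalled at 0.0262 (about 6.3 mm further) with 28 N. I let go and retreat straight up.

```bash
python3 -m crank '[{"jaw":0,"translation":[0,0,0.005],"turn":0},{"jaw":0,"translation":[0,0,0.015],"turn":0},{"jaw":0,"translation":[0,0,0.035],"turn":0},{"jaw":0,"translation":[0,0,0.07],"turn":0},{"jaw":0,"translation":[0,0,0.11],"turn":0},{"jaw":0,"translation":[0,-0.02,0.14],"turn":0},{"jaw":0,"translation":[0,-0.055,0.16],"turn":0},{"jaw":0,"translation":[0,-0.09,0.16],"turn":0},{"jaw":0,"translation":[0,-0.09,0.16],"turn":0},{"jaw":0,"translation":[0,-0.09,0.16],"turn":0}]'
python3 - <<'E'
from h import *
S={n:ctrl.grab_frame(n) for n in ["scene","side","wrist"]}
for n in S: cv2.imwrite(f"pics/{n}24.png",S[n]["image"][:,:,::-1])
b=S["side"]["image"]
im=np.hstack([cv2.resize(x,(390,293),interpolation=cv2.INTER_CUBIC) for x in (b[145:205,272:352],b[180:270,150:270])])
cv2.imwrite("pics/k24.png",im[:,:,::-1])
s=ctrl.read_state(); print(s["time"],s["ee_pos"],s["wrist_force"])
E
```

```text
time: 24.57
ee_pos: [0.4585, -0.2629, 0.1821]
eef_rot: [2.223, 2.219, 0.0]
wrist_force: [0.4, 0.3, -0.5]
finger_gap: 0.0
24.7167 [ 0.45806049 -0.26031048  0.18083279] [ 0.35204115 -0.22910911 -0.18837247]
```

View pics/wrist24.png

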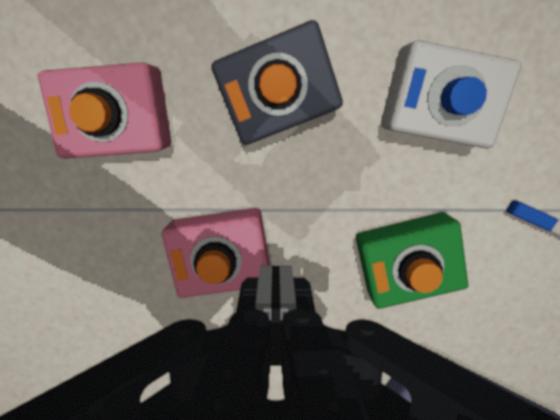

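View pics/k24.png

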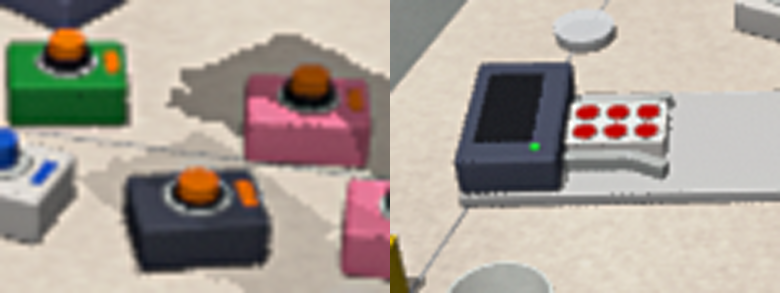

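View pics/scene24.png

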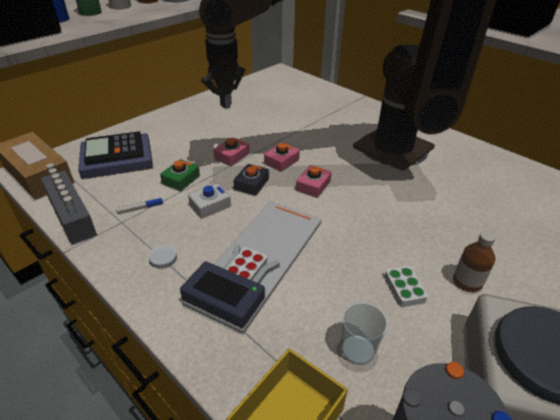

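The dark pod's collar has visibly sunk and the orange key stands lower than on its look-alikes, at (280,83) in wrist. The plate is flush against the housing, and the lamp pod, dish, marker, green plate, beaker and bottle are where they were. I hand the job in.

```bash
python3 -c "
from workcell import ctrl
print(ctrl.finish_job())"
```

```text
the job is handed in; nothing more can be done
None
```

I finished the job and handed it in at about 25 s of the 58 s allowed; no verdict was reported.

**Plate:** I slid the red plate along the deck in a light grip, without lifting it, until its front was well inside the rails. Then I pushed it from behind with shut fingers. It stopped against the housing and did not move as the force rose to about 15 N. Later pictures still show it flush with the stop.

**Key:** I half-pressed the orange key of the dark pod about 5 mm and held it for more than 1.5 s at about 6 N. Then I pressed it all the way. It went about 6.3 mm further and bottomed out at 28 N, and I let go. In the last pictures the collar stays sunk and the robot touches nothing.

**What disagreed:**
- **Fingertip height:** The real fingertips sit well above the reported TCP: about 15 mm by the pictures, and 21–22 mm by the contact height on the key. Because of this, one grip attempt and one push attempt passed just over the plate without moving it. I repeated both lower.
- **Bay position:** My first estimate of the bay's position was about 3 mm too far, judged by where the plate stopped. I relied on the contact force and the pictures instead.
- **Focus:** No picture showed a clear sign that the imager had focused, so that rests on the held half-press alone.

The lamp key and the other things on the bench look untouched.

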